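Index a stool seat round with the ratchet lever

TASK

Turn the stool seat on the ratchet turntable until its steel pointer points at the tall, slim post (not the short, stubby one), ready for stapling. Work it by its lever alone: swing the lever back clockwise, where it runs loose, then counter-clockwise, where it grips and carries the seat round. Do not touch the seat, do not disturb the tools on the bench, and let go of the lever when the pointer is there.

Things in the scene. Friction and masses are not known exactly. Their poses are not given: they have to be found in the camera images.
- fixture: Grey steel base of a bench ratchet turntable, bolted down: a round plate 230 mm across and 12 mm thick with a 130 mm wide tongue sticking out on its left side as the robot sees it. Origin on the bench under the vertical turning axis of lever and turntable; x points away from the lever's middle position (roughly away from the robot), z up; the tongue lies 1.4 rad counter-clockwise of x. Its place and yaw vary.
- ratchet_lever (a joint): Lever angle about the fixture's vertical axis (rad, counter-clockwise from above positive); at 0 it points along the fixture's -x, roughly at the robot; stops at -0.7 and +0.7. Clockwise it runs loose (about 1 N at the grip) and the seat stays (it may drag up to 0.06); counter-clockwise it catches after 0 to 0.1 rad of play, then turns the seat degree for degree (about 3 N). It stays where it is left.
- lever_grip (a point): Point on the axis of the lever's upright round grip, 215 mm out from the turning axis and 85 mm above the bench, the height to hold it at. The grip is a black sleeve 26 mm in diameter that turns freely on its pin, from 34 to 112 mm above the bench, at the end of a flat steel bar whose top is 30 mm above the bench. It goes round with the lever.
- seat: Wooden stool seat, 200 x 200 x 18 mm, on a steel drum that stands on the hub; its top is 78 mm above the bench. A flat steel pointer, 22 mm wide and 5 mm thick, lies on it and sticks out past the middle of one edge to 167 mm from the axis. Origin on the turning axis, 36 mm above the bench; its x axis points along the pointer, z up. It stops when the lever stops. At the start the pointer stands 0.65 to 1.25 rad clockwise of the tall post.
- tall_post: The slim index post, 14 mm in diameter and 110 mm tall, fixed upright on the tongue of the base (foot 12 mm above the bench), 195 mm from the turning axis. Origin at the centre of its foot. Seen from the axis it stands 0.2 rad to one side or the other of the tongue's middle line, the short post on the other side.
- short_post: The stubby index post for another job, 24 mm in diameter and 45 mm tall, fixed on the tongue beside the tall one, also 195 mm from the axis; the pointer passes clear of both posts. Origin at the centre of its foot.
- stapler: Bystander: green air stapler lying on its side, about 190 by 150 by 54 mm. Origin under its middle.
- hammer: Bystander: hammer lying on the bench, 260 mm long. Origin under its middle.
- staple_box: Bystander: open cardboard box of staple strips, 130 by 90 by 45 mm. Origin under its middle.

How it is judged:
On the way, in this order (a step that is already met when the one before it is completed fails the run):
1. the lever is swung back clockwise for a new stroke, past 0.2 rad (joint value below 0.2), the seat not yet at the tall post (value of joint ratchet_lever below 0.2 rad and not (y of tall_post in the frame of seat between -0.034 and 0.034 m and x of tall_post in the frame of seat above 0 m)), for 0.1 s.
2. the pointer points at the tall post (y of tall_post in the frame of seat between -0.034 and 0.034 m and x of tall_post in the frame of seat above 0 m), for 0.2 s.
At the end, for the whole second after the job is handed in: The pointer points at the tall post: the post's centre lies within 34 mm of the pointer's centre line (about 10 degrees), on the pointer's side of the axis; seat and lever at rest and let go (all of step 2 and angular speed of seat below 0.05 rad/s and velocity of joint ratchet_lever between -0.1 and 0.1 rad/s); the robot touches nothing.
It fails at once if the robot touches the seat or its pointer (over 2 N) (contact force between any of the fingers, the arm and seat above 2 N).
It fails at once if a tool or box on the bench is moved more than 30 mm (distance of any of stapler, hammer, staple_box from where it was at the start of the episode above 0.03 m).
It also fails if it takes over 42 s, if anything falls off the work surface, if the arm or the gripper's body presses on something with over 40 N, if the wrist force passes 120 N, or if a joint passes its speed limit or range.

ROBOT

A 6-joint arm with a two-finger parallel gripper is mounted at the origin on the work surface. World frame = base frame: x ahead of the robot, y to its left, z up, the work surface at z = 0. Lengths are in m, angles in rad, forces in N, time in s.
With the tool pointing down it reaches from about 0.325 to 0.875 m from the base axis. Payload 4.4 kg.
Tool frame: the origin (TCP) lies on the centre line of the jaws, within the pads' length; the fingertips stand 22 mm ahead of it and the grasp point (between the pads) lies 3 mm ahead of it (env.tips_ahead is the distance from the TCP to the fingertips, in m); z points along the fingers, y is the line along which they close (so a half turn about z gives the same grasp; the last joint's range is limited). The gripper opens to 85 mm and grips with 20 to 120 N. Pads are 22 mm wide; open, the fingers measure 114 mm over their backs; the gripper's body (76 mm by 85 mm) begins 54 mm behind the grasp point. The pads swing forward as they close: fully open they stand 13 mm farther back than shut.
Start: joints at [1.143, 0.207, 1.542, -0, 1.393, -0.15], TCP at [0.157, 0.553, 0.253] pointing down, gripper open.
Joint ranges: [-2.73, 2.73], [-0.86, 2.22], [0.23, 2.46], [-1.11, 4.25], [0.08, 2.63], [-2.82, 2.82]. Speed limits (rad/s): [2.79, 2.79, 3.14, 3.14, 3.14, 3.14].

INTERFACE

Orientations are given as a 3x3 rotation matrix whose columns are the frame's x, y, z axes.
In Python, from cell import env gives the robot as it stands. Calls block until the motion is done:
- env.move_pose(position, orientation): joint-space move of the TCP to a pose.
- env.move_l(position, rotation=None, speed=0.15, force_limit=None): straight line of the TCP; rotation=None keeps the orientation; speed is the mean speed in m/s. With force_limit (N) it stops when the force on the tool has changed by that much, and returns True; else False.
- env.set_joints(angles): joint-space move.
- env.grip(opening, newtons=None): opening from 0.0 (shut) to 1.0 (fully open); newtons is the grip in N (None keeps the last); returns when the fingers have stopped.
- env.sleep(seconds).
- env.solve_ik(position, orientation): joint angles nearest the present ones, or None.
- env.sense(): the state.
- env.grab_frame(name): name is "scene" or "top" or "wrist"; returns a dict with "frame" (400x640x3 uint8, red, green, blue), "range_z" (400x640 float32, m along the optical axis (not along the pixel's ray), 0 where there is no reading), "mtx" (3x3 intrinsics, pixels), "R" (3x3) and "t" (3): a world point X has camera coordinates R X + t; the wrist camera has in their place "tool_from_camera" (4x4, takes a point from camera to tool coordinates, whose origin is the TCP and whose axes are the flange's). Camera axes: x right, y down, z forward; pixel columns grow to the right and rows downward; lengths in m; the calibration is good to about 2 mm. A picture is of the moment at which its call begins: read the wrist's pose just before it.
A pose or a line that the arm cannot do raises env.MotionError and nothing moves.
- env.sign_off(): hands the job in; it is judged then, once.
The state is a dict: "t": time; "joint_pos": joint angles; "qvel": joint speeds; "joint_torque": joint torques, N m; "tcp_pos": TCP position; "tool_rot": TCP orientation; "wrist_force": force on the tool from outside, world axes, zero at the start; "wrist_torque": the same for the moment, N m; "grip_width": opening from 0.0 (shut) to 1.0 (fully open); "grip_force": force on a finger pad.
Only numpy, scipy, OpenCV 4.12 (cv2) and the standard library are available. Lean on these libraries where they do the work, as an engineer would, in place of code of your own. Each camera call takes 0.05 s, during which the arm holds its last target. There are 200 camera calls.

## Working session

There is one attempt and no reset: what is moved stays moved. The work goes in short steps, each a Python script; the robot and the scene stay as the last script left them, time stands still between calls to the robot, and variables do not carry over. Pictures are saved under pics/ and viewed, at most 10 in all, crops included, and the job is handed in when it is done.

```bash
mkdir -p pics; ls
python3 - <<'E'
from cell import env
import cv2,numpy as np,pickle
d={}
for n in("scene","top"):
    f=env.grab_frame(n); d[n]=f
    cv2.imwrite(f"pics/{n}0.png",f["frame"][:,:,::-1]); print(n,f["R"].round(3).tolist(),f["t"].round(3),f["mtx"].round(1).tolist())
pickle.dump(d,open("f0.pkl","wb")); print(env.sense()["t"])
E
```

```text
pics
scene [[-0.546, 0.837, -0.016], [0.444, 0.273, -0.854], [-0.71, -0.474, -0.52]] [ 0.345 -0.196  1.648] [[419.7, 0.0, 330.1], [0.0, 419.7, 196.2], [0.0, 0.0, 1.0]]
top [[0.013, -1.0, 0.001], [-0.997, -0.013, -0.071], [0.071, -0.001, -0.997]] [-0.01   0.609  1.131] [[384.5, 0.0, 314.8], [0.0, 384.5, 198.7], [0.0, 0.0, 1.0]]
0.1
```

View pics/top0.png

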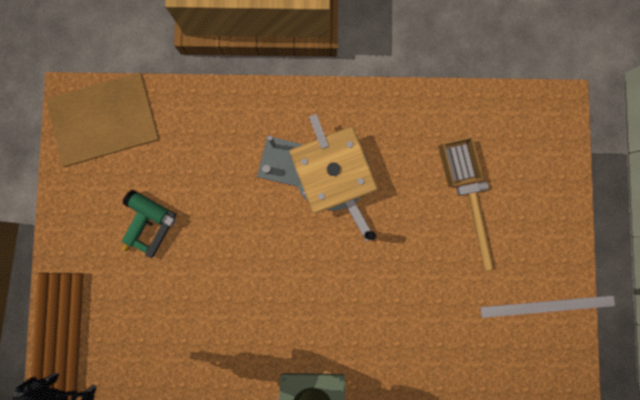

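View pics/scene0.png

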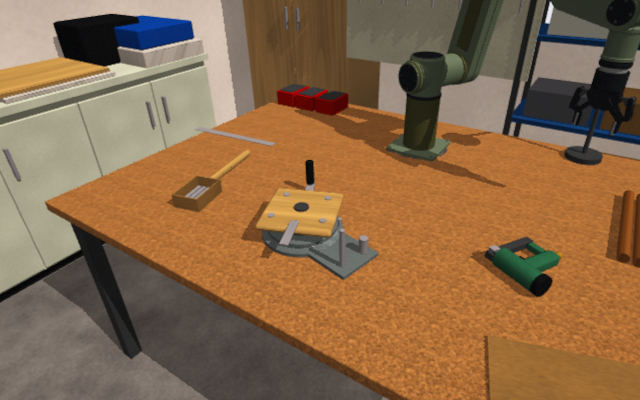

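The top view shows the seat centre disc at (334,169), the pointer tip at (314,116), the black grip at (370,235), and posts at about (270,140) and (265,170). In the scene view the slim tall post at (342,245) is the one nearer the pointer, so in the top view it is the one at (270,140).

```bash
cat > h.py <<'E'
import numpy as np,cv2
def ray(f,uv,z):
    R,t=f["R"],f["t"]; d=R.T@np.linalg.solve(f["mtx"],[uv[0],uv[1],1.]); c=-R.T@t
    return (c+d*(z-c[2])/d[2])
def proj(f,X):
    p=f["mtx"]@(f["R"]@np.asarray(X)+f["t"]); return p[:2]/p[2]
def blobs(m,box):
    u0,v0,u1,v1=box; k=np.zeros(m.shape,np.uint8); k[v0:v1,u0:u1]=m[v0:v1,u0:u1]
    n,_,s,c=cv2.connectedComponentsWithStats(k); return [(int(s[i,4]),c[i]) for i in range(1,n) if s[i,4]>8]
E
python3 - <<'E'
import pickle,cv2,numpy as np
from h import *
d=pickle.load(open("f0.pkl","rb")); f=d["top"]; im=f["frame"]
m=(im.max(2)<75).astype(np.uint8)
print([(a,c.round(1),ray(f,c,.078).round(3)) for a,c in blobs(m,(320,155,348,182))])
print([(a,c.round(1),ray(f,c,.105).round(3)) for a,c in blobs((im.max(2)<50).astype(np.uint8),(350,215,382,245))])
X=np.array([[*ray(f,(u,v),0)] for u,v in[(270,140),(265,170)]]);print(X)
c=np.hstack([cv2.resize(im[100:255,245:400],(620,620),interpolation=cv2.INTER_CUBIC)[:600,:400*0+380],cv2.resize(d["scene"]["frame"][150:290,250:390],(420,420),interpolation=cv2.INTER_CUBIC)[np.minimum(np.arange(600),419)]])
cv2.imwrite("pics/top0c.png",cv2.resize(im[100:250,240:400],(800,750))[:600,:,::-1])
cv2.imwrite("pics/c0.png",c[:,:,::-1])
print(f["range_z"][169,334],f["range_z"][235,370])
E
```

```text
[(107, array([333.2, 168.9]), array([ 0.692, -0.053,  0.078]))]
[(63, array([370., 235.]), array([ 0.505, -0.155,  0.105]))]
[[0.79077259 0.13898531 0.        ]
 [0.69726516 0.15231433 0.        ]]
1.095915 1.0550847
```

View pics/c0.png

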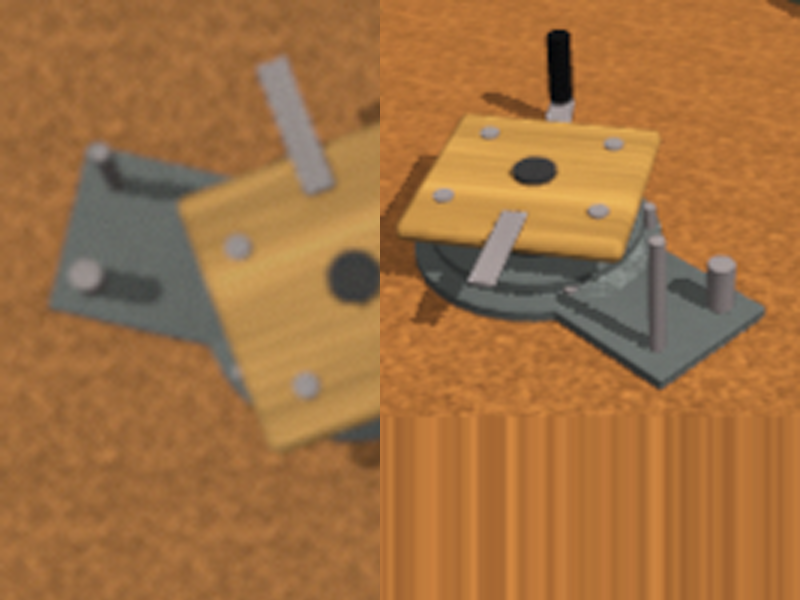

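The crop shows the slim post's top at top-view pixel (269.5,138) and the stubby post's top at (266.5,168.7). The pointer's outer end is at (313.2,116.2) and its inner end at (324,146.5).

Run:
```python
import pickle
from h import *
from cell import env
f=pickle.load(open("f0.pkl","rb"))["top"]
A=ray(f,(333.2,168.9),.078); ang=lambda p:np.arctan2(p[1]-A[1],p[0]-A[0]); r=lambda p:np.hypot(*(p-A)[:2])
T=ray(f,(269.5,138),.122);S=ray(f,(266.5,168.7),.057);P=ray(f,(313.2,116.2),.083);Q=ray(f,(324,146.5),.083);G=ray(f,(370,235),.108)
for n,p in zip("TSPQG",(T,S,P,Q,G)): print(n,p.round(3),ang(p).round(3),r(p).round(3))
yaw=(ang(T)+.2+ang(S)-.2)/2-1.4; phi=np.arctan2(-(G-A)[1],-(G-A)[0]); print("yaw",yaw,"lever",phi-yaw,"todo",ang(T)-ang(P),"PQ",np.arctan2(*(P-Q)[1::-1]))
# reachability of lever range, tool down, several tool yaws
for L in np.arange(-.7,.71,.2):
    a=yaw+L; g=[A[0]-.215*np.cos(a),A[1]-.215*np.sin(a),.085]; out=[]
    for w in np.arange(-1.5,1.6,.5):
        c,s=np.cos(w),np.sin(w); R=np.array([[c,s,0],[s,-c,0],[0,0,-1.]])
        q=env.solve_ik(g,R); out.append(None if q is None else round(float(q[5]),1))
    print(round(L,1),np.round(g,3),out)
```

```text
T [0.769 0.126 0.122] 1.164 0.195
S [0.693 0.141 0.057] 1.565 0.194
P [0.843 0.006 0.083] 0.373 0.163
Q [ 0.755 -0.026  0.083] 0.405 0.069
G [ 0.505 -0.155  0.108] -2.643 0.213
yaw -0.035446325066148976 lever 0.5345227072145535 todo 0.7905609734037295 PQ 0.350384690237698
-0.7 [0.532 0.091 0.085] [None, 2.6, 2.1, 1.6, 1.1, 0.6, 0.1]
-0.5 [0.507 0.056 0.085] [None, 2.5, 2.0, 1.5, 1.0, 0.5, 0.0]
-0.3 [0.489 0.018 0.085] [None, 2.4, 1.9, 1.4, 0.9, 0.4, -0.1]
-0.1 [ 0.479 -0.024  0.085] [None, 2.3, 1.8, 1.3, 0.8, 0.3, -0.2]
0.1 [ 0.477 -0.067  0.085] [2.8, 2.3, 1.8, 1.3, 0.8, 0.3, -0.2]
0.3 [ 0.484 -0.109  0.085] [2.7, 2.2, 1.7, 1.2, 0.7, 0.2, -0.3]
0.5 [ 0.5   -0.15   0.085] [2.6, 2.1, 1.6, 1.1, 0.6, 0.1, -0.4]
0.7 [ 0.523 -0.186  0.085] [2.6, 2.1, 1.6, 1.1, 0.6, 0.1, -0.4]
```

```bash
cat > arm.py <<'E'
import numpy as np
from cell import env
A=np.array([.692,-.053]); yaw=-.035
def pose(L,z,r=.215):
    a=yaw+L; c,s=np.cos(a),np.sin(a)
    return np.array([A[0]-r*c,A[1]-r*s,z]),np.array([[c,s,0],[s,-c,0],[0,0,-1.]])
def swing(L0,L1,z=.088,speed=.1):
    n=int(np.ceil(abs(L1-L0)/.15))
    for L in np.linspace(L0,L1,n+1)[1:]:
        env.move_l(*pose(L,z),speed=speed)
def rep(tag):
    s=env.sense(); d=s["tcp_pos"][:2]-A
    print(tag,"t",round(s["t"],2),"L",round(float(np.arctan2(-d[1],-d[0])-yaw),3),"z",round(float(s["tcp_pos"][2]),3),"w",round(float(s["grip_width"]),3),"gf",np.round(s["grip_force"],1),"F",np.round(s["wrist_force"],1))
E
python3 - <<'E'
from arm import *
L=.535
env.move_pose(*pose(L,.2)); rep("above")
hit=env.move_l(pose(L,.088)[0],speed=.12,force_limit=8); rep(f"down {hit}")
if not hit:
    env.grip(0.2,30); rep("grip")
E
```

```text
above t 2.88 L 0.533 z 0.2 w 0.999 gf 0.0 F [ 0.4 -0.3  0.9]
down False t 3.97 L 0.538 z 0.089 w 1.001 gf 0.0 F [0.2 0.3 0. ]
grip t 4.54 L 0.536 z 0.088 w 0.299 gf 30.3 F [-0.3  0.2  2.4]
```

The grasp closed at about 25 mm, which fits the 26 mm grip. Next I swing back clockwise, check, then take the drive stroke.

Run:
```python
from arm import *
import cv2
swing(.535,-.5); rep("back")
f=env.grab_frame("top"); cv2.imwrite("pics/top1.png",cv2.resize(f["frame"][90:250,240:420],(720,640))[:600,:,::-1])
swing(-.5,.2); rep("drive"); f=env.grab_frame("top"); cv2.imwrite("pics/top2.png",cv2.resize(f["frame"][90:250,240:420],(720,640))[:600,:,::-1])
import pickle; pickle.dump(f,open("f2.pkl","wb"))
```

```text
back t 7.81 L -0.504 z 0.088 w 0.294 gf 30.9 F [-4.7  3.5  8.5]
drive t 10.11 L 0.204 z 0.088 w 0.292 gf 30.7 F [-2.8 -1.4  6.4]
```

View pics/top2.png

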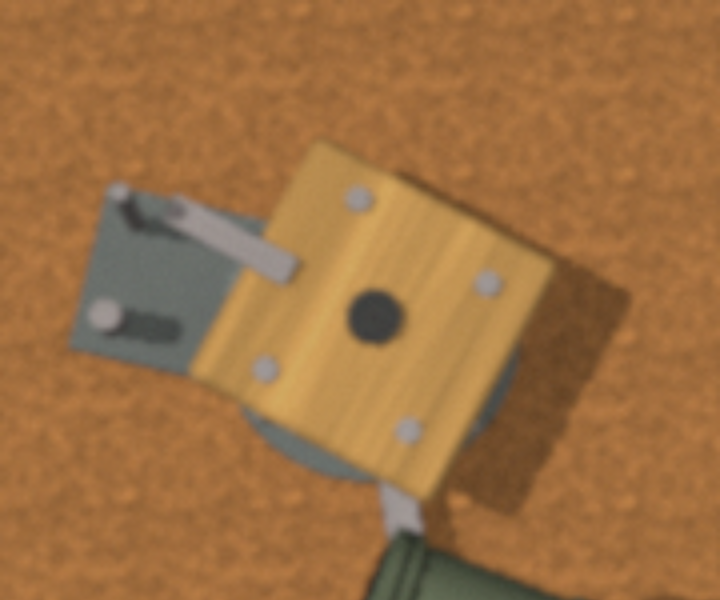

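After driving to 0.2 rad, the pointer's outer end is at crop (178,207), full-frame (284.5,141.8), and its inner end is at (312.3,157.5). The tall post's top is at (269.5,137.5), so the pointer is slightly short of it.

Run:
```python
import pickle
from h import *
f=pickle.load(open("f2.pkl","rb")); A=ray(f,(333.2,168.9),.078)
an=lambda p,q:np.arctan2(p[1]-q[1],p[0]-q[0])
P=ray(f,(284.5,141.8),.083);Q=ray(f,(312.3,157.5),.083);T=ray(f,(269.5,137.5),.122)
print(an(T,A),an(P,A),an(P,Q),np.hypot(*(P-A)[:2]))
```

```text
1.1575023032015823 1.0770934276507433 1.0659404240911072 0.15969441936546716
```

The pointer is about 0.085 rad short, which is already inside tolerance. I'll advance that much, release, lift straight up and check.

Run:
```python
from arm import *
import cv2,pickle
swing(.2,.285,speed=.06); env.sleep(.3); rep("drive")
env.grip(1.0); env.sleep(.2); rep("open")
env.move_l(pose(.285,.22)[0],speed=.12)
p=pose(.285,.25,.33)[0]; env.move_l(p,speed=.12); rep("clear")
f=env.grab_frame("top"); pickle.dump(f,open("f3.pkl","wb")); cv2.imwrite("pics/top3.png",cv2.resize(f["frame"][90:250,240:420],(720,640))[:600,:,::-1])
```

```text
drive t 10.92 L 0.287 z 0.088 w 0.298 gf 30.6 F [-3.3 -0.9  7.5]
open t 11.73 L 0.285 z 0.088 w 1.0 gf 0.0 F [ 0.2 -0.7 -0.3]
clear t 14.12 L 0.285 z 0.25 w 0.999 gf 0.0 F [-0.2  0.5  0.2]
```

View pics/top3.png

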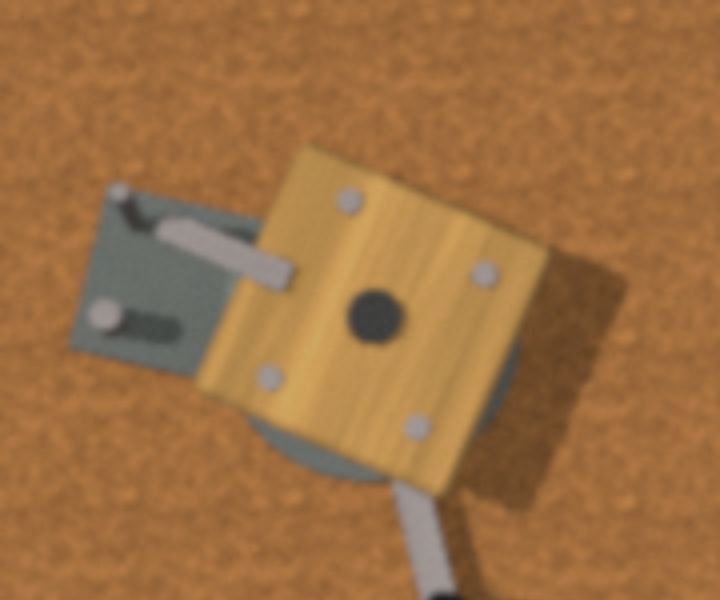

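The pointer's outer end is now at crop (166,228), which puts it at about 1.16 rad from the axis; the tall post stands at about 1.16 rad. The lever is released and the gripper is clear.

```bash
python3 -c "
from cell import env
print(env.sign_off())"
```

```text
the job is handed in; nothing more can be done
None
```

I handed the job in with the seat's pointer aimed at the tall post, about 0.01 rad off by my image measurement (tolerance 0.17 rad), the lever released and the gripper clear; the hand-in returned no verdict.

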